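Sort two sealed objective canisters by weight and press them home

ROBOT

A 6-joint arm with a two-finger parallel gripper is mounted at the origin on the work surface. World frame = base frame: x ahead of the robot, y to its left, z up, the work surface at z = 0. Lengths are in m, angles in rad, forces in N, time in s.
With the tool pointing down it reaches from about 0.275 to 0.725 m from the base axis. Payload 5.6 kg.
Tool frame: the origin (TCP) lies midway between the tips of the shut fingers; the grasp point (between the pads) lies 19 mm behind it; z points along the fingers, y is the line along which they close (so a half turn about z gives the same grasp; the last joint's range is limited). The gripper opens to 85 mm and grips with 20 to 120 N. Pads are 22 mm wide; open, the fingers measure 114 mm over their backs; the gripper's body (76 mm by 85 mm) begins 54 mm behind the grasp point. The pads swing forward as they close: fully open they stand 13 mm farther back than shut.
Start: joints at [-0.855, 0.255, 0.108, 0, -1.424, -0.285], TCP at [0.23, -0.5, 0.231] pointing down, gripper open.
Joint ranges: [-2.95, 2.95], [-1.21, 1.97], [-1.09, 1.5], [-2.87, 1.71], [-2.94, -0.07], [-3.05, 3.05]. Speed limits (rad/s): [2.57, 2.57, 3.14, 3.14, 3.14, 3.14].

INTERFACE

Orientations are given as a unit quaternion [w, x, y, z].
In Python, from station import robot gives the robot as it stands. Calls block until the motion is done:
- robot.movep(position, orientation): joint-space move of the TCP to a pose.
- robot.move_straight(position, velocity=0.15, attitude=None): straight line of the TCP; attitude=None keeps the orientation; velocity is the mean speed in m/s.
- robot.move_joints(angles): joint-space move.
- robot.grip(opening): finger opening in m; the grip force is fixed at half the most; returns when the fingers have stopped.
- robot.sleep(seconds).
- robot.solve_ik(position, orientation): joint angles nearest the present ones, or None.
- robot.camera(name): name is "scene" or "top"; returns a dict with "pixels" (420x560x3 uint8, red, green, blue), "fx", "fy", "cx", "cy" (pixels), "rvec" (rotation vector, rad) and "tvec" (3), from world to camera coordinates, as OpenCV has them. Camera axes: x right, y down, z forward; pixel columns grow to the right and rows downward; lengths in m; the calibration is good to about 2 mm. A picture is of the moment at which its call begins. There is no depth.
A pose or a line that the arm cannot do raises robot.IKError and nothing moves.
- robot.hand_in(): hands the job in; it is judged then, once.
Readings, each from a call of its own:
- robot.read_time(): time.
- robot.read_joints(): joint angles.
- robot.read_joint_vel(): joint speeds.
- robot.read_tau(): joint torques, N m.
- robot.read_ee_pos(): TCP position.
- robot.read_tool_rot(): TCP orientation.
- robot.read_force(): force on the tool from outside, world axes, zero at the start.
- robot.read_torque(): the same for the moment, N m.
- robot.read_width(): finger opening in m.
- robot.read_gripper_force(): force on a finger pad.
Only numpy, scipy, OpenCV 4.12 (cv2) and the standard library are available. Lean on these libraries where they do the work, as an engineer would, in place of code of your own. Each camera call takes 0.05 s, during which the arm holds its last target. There are 200 camera calls.

TASK

One of the two sealed grey canisters in the white packing tray is full and the other empty, and they look alike: lift one just clear, feel its weight, put it in the square black holder if full or the round black holder if empty, and press it straight down, past the stiff sinking seat, until you feel it firmly against the pad (about 15 N, never more than 25 N), then let go. Only then do the same with the other. Keep the canisters upright and low (undersides no more than 18 cm above the bench), and leave the other things on the bench where they are.

Things in the scene. Friction and masses are not known exactly. Their poses are not given: they have to be found in the camera images.
- canister_a: sealed upright grey plastic canister with black cap, 32 mm diameter, 88 mm tall, foot bevelled over 5 mm; origin at the centre of its underside, z up. In a recess of the tray. Both look alike: one, either one, is full and weighs 300 to 410 g in all (3.0 to 4.0 N), the other is empty, 70 to 90 g (0.7 to 0.9 N). Its content is enclosed and shifts 1 mm at most. Firm all over, can be gripped hard
- canister_b: sealed upright grey plastic canister with black cap, 32 mm diameter, 88 mm tall, foot bevelled over 5 mm; origin at the centre of its underside, z up. In a recess of the tray. Both look alike: one, either one, is full and weighs 300 to 410 g in all (3.0 to 4.0 N), the other is empty, 70 to 90 g (0.7 to 0.9 N). Its content is enclosed and shifts 1 mm at most. Firm all over, can be gripped hard
- square_holder: fixed black block 72 x 72 mm square, 50 mm tall; origin under its centre. Upright round hole, 37 mm wide, 2 to 3 mm lead-in. Its floor is a seat that sinks 7 to 10 mm under 5 N and stays down, then meets a rubber pad (12 N per mm). The pad's height differs and is unseen: a canister set down stands 12 to 29 mm above the holder's underside, pressed home 4 to 19 mm. For the full canister.
- round_holder: fixed black block 72 mm round, 50 mm tall; origin under its centre. Upright round hole, 37 mm wide, 2 to 3 mm lead-in. Its floor is a seat that sinks 7 to 10 mm under 5 N and stays down, then meets a rubber pad (12 N per mm). The pad's height differs and is unseen: a canister set down stands 12 to 29 mm above the holder's underside, pressed home 4 to 19 mm. For the empty canister.
- packing_tray: fixed white plastic tray, 110 mm (its x) x 210 mm (its y), 22 mm tall, origin at the centre of its underside. Two round recesses, 36 mm wide and 14 mm deep, at 50 mm either way along its y axis; a canister stands loosely in each, its underside 8 mm above the tray's underside
- petri_dish: bystander: closed clear dish, 90 mm diameter, 14 mm tall, origin under its centre
- eyepiece: bystander: black eyepiece standing on end, 34 mm diameter, 56 mm tall, origin under its centre
- oil_bottle: bystander: amber dropper bottle, 32 mm diameter, 65 mm tall, origin under its centre
- slide_box: bystander: blue slide box 36 x 90 x 25 mm, origin under its centre
- screwdriver: bystander: black-handled screwdriver lying down, 150 mm long along its x, origin under its centre
- stain_jar: bystander: glass jar, 56 mm diameter, 70 mm tall, origin under its centre

How it is judged:
On the way, in this order (a step that is already met when the one before it is completed fails the run):
1. the first canister is pressed onto the pad of its holder with more than 9 N while the other is not yet in a holder (((horizontal distance between canister_a and square_holder below 0.005 m and z of canister_a in the frame of square_holder below 0.0215 m and contact force between canister_a and square_holder above 9 N and horizontal distance between canister_b and round_holder above 0.03 m) or (horizontal distance between canister_a and round_holder below 0.005 m and z of canister_a in the frame of round_holder below 0.0215 m and contact force between canister_a and round_holder above 9 N and horizontal distance between canister_b and square_holder above 0.03 m) or (horizontal distance between canister_b and square_holder below 0.005 m and z of canister_b in the frame of square_holder below 0.0215 m and contact force between canister_b and square_holder above 9 N and horizontal distance between canister_a and round_holder above 0.03 m) or (horizontal distance between canister_b and round_holder below 0.005 m and z of canister_b in the frame of round_holder below 0.0215 m and contact force between canister_b and round_holder above 9 N and horizontal distance between canister_a and square_holder above 0.03 m))), for 0.1 s.
2. with the first in its holder, the second canister is pressed onto the pad of the other holder with more than 9 N (((horizontal distance between canister_a and square_holder below 0.005 m and z of canister_a in the frame of square_holder below 0.0215 m and contact force between canister_a and square_holder above 9 N and horizontal distance between canister_b and round_holder below 0.005 m and z of canister_b in the frame of round_holder below 0.0215 m) or (horizontal distance between canister_a and round_holder below 0.005 m and z of canister_a in the frame of round_holder below 0.0215 m and contact force between canister_a and round_holder above 9 N and horizontal distance between canister_b and square_holder below 0.005 m and z of canister_b in the frame of square_holder below 0.0215 m) or (horizontal distance between canister_b and square_holder below 0.005 m and z of canister_b in the frame of square_holder below 0.0215 m and contact force between canister_b and square_holder above 9 N and horizontal distance between canister_a and round_holder below 0.005 m and z of canister_a in the frame of round_holder below 0.0215 m) or (horizontal distance between canister_b and round_holder below 0.005 m and z of canister_b in the frame of round_holder below 0.0215 m and contact force between canister_b and round_holder above 9 N and horizontal distance between canister_a and square_holder below 0.005 m and z of canister_a in the frame of square_holder below 0.0215 m))), for 0.1 s.
At the end, for the whole second after the job is handed in: Full canister (over 2.0 N resting on its holder) in the square holder, empty one (under 2.0 N) in the round holder, each upright within 0.12 rad, within 5 mm of the hole's centre, its underside less than 21.5 mm above the holder's, and at rest (((horizontal distance between canister_a and square_holder below 0.005 m and z of canister_a in the frame of square_holder below 0.0215 m and angle between canister_a's own z axis and vertical below 0.12 rad and linear speed of canister_a below 0.02 m/s and contact force between canister_a and square_holder above 2 N) or (horizontal distance between canister_a and round_holder below 0.005 m and z of canister_a in the frame of round_holder below 0.0215 m and angle between canister_a's own z axis and vertical below 0.12 rad and linear speed of canister_a below 0.02 m/s and contact force between canister_a and round_holder below 2 N)) and ((horizontal distance between canister_b and square_holder below 0.005 m and z of canister_b in the frame of square_holder below 0.0215 m and angle between canister_b's own z axis and vertical below 0.12 rad and linear speed of canister_b below 0.02 m/s and contact force between canister_b and square_holder above 2 N) or (horizontal distance between canister_b and round_holder below 0.005 m and z of canister_b in the frame of round_holder below 0.0215 m and angle between canister_b's own z axis and vertical below 0.12 rad and linear speed of canister_b below 0.02 m/s and contact force between canister_b and round_holder below 2 N))); the robot touches nothing.
It fails at once if a canister pressed on a holder with more than 25 N (contact force between any of canister_a, canister_b and square_holder above 25 N or contact force between any of canister_a, canister_b and round_holder above 25 N).
It fails at once if a canister tipped more than 0.5 rad (angle between any of canister_a, canister_b's own z axis and vertical above 0.5 rad).
It fails at once if the underside of a canister raised more than 180 mm above the bench (height (world z) of any of canister_a, canister_b above 0.18 m).
It fails at once if one of the other things on the bench moved more than 20 mm (distance of any of petri_dish, eyepiece, oil_bottle, slide_box, screwdriver, stain_jar from where it was at the start of the episode above 0.02 m).
It also fails if it takes over 72 s, if anything falls off the work surface, if the arm or the gripper's body presses on something with over 40 N, if the wrist force passes 120 N, or if a joint passes its speed limit or range.

## Working session

There is one attempt and no reset: what is moved stays moved. The work goes in short steps, each a Python script; the robot and the scene stay as the last script left them, time stands still between calls to the robot, and variables do not carry over. Pictures are saved under pics/ and viewed, at most 10 in all, crops included, and the job is handed in when it is done.

```bash
mkdir -p pics; ls
python3 - <<'E'
from station import robot
import cv2,pickle
d={}
for n in("scene","top"):
    c=robot.camera(n);d[n]=c
    cv2.imwrite(f"pics/{n}0.png",c["pixels"][:,:,::-1]); print(n,c["fx"],c["cx"],c["cy"],c["rvec"],c["tvec"])
pickle.dump(d,open("c0.pkl","wb"))
print(robot.read_time(),robot.read_tool_rot(),robot.read_force())
E
```

```text
pics
scene 454.7207860028922 283.0129590944292 206.16339507936274 [ 1.69795063  2.06469177 -0.67074217] [ 0.04871123 -0.42719567  1.26967503]
top 454.71757341339696 283.459292017336 208.77919731220376 [ 2.11221004 -2.16233481  0.16839755] [0.05222945 0.55955128 0.90493314]
0.1 [-1.98313150e-04 -2.13696310e-01  9.76899770e-01  8.28353909e-04] [-0.11885302 -0.08437832 -0.47808431]
```

View pics/top0.png

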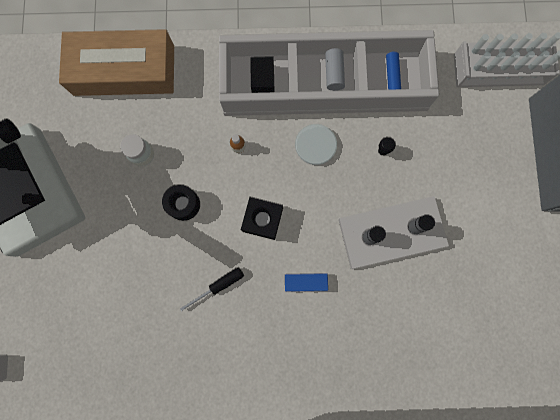

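View pics/scene0.png

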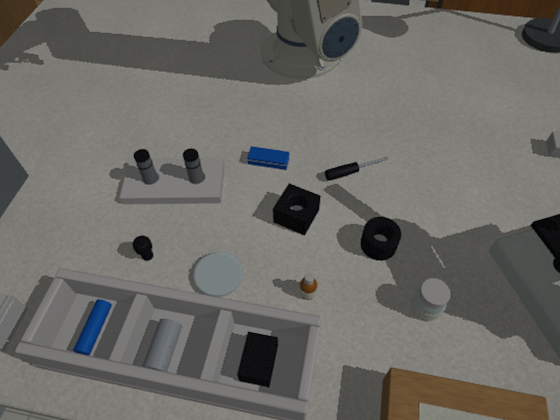

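The top view shows the tray at about (395,232) with caps at (375,234) and (423,223), the square holder at (263,217) and the round one at (181,203). In the scene view the caps are at (142,155) and (192,153), and the holders at (297,208) and (381,238). Next I zoom in on the holders and caps.

```bash
python3 - <<'E'
import cv2,pickle,numpy as np
d=pickle.load(open("c0.pkl","rb"))
def crop(n,u,v,h=30): 
    im=d[n]["pixels"][v-h:v+h,u-h:u+h,::-1]
    im=cv2.convertScaleAbs(im,alpha=1.6,beta=10)
    return cv2.resize(im,(266,266),interpolation=cv2.INTER_NEAREST)
a=np.hstack([crop("top",263,217),crop("top",181,203),crop("top",400,230,40)])
b=np.hstack([crop("scene",297,208),crop("scene",381,238),crop("scene",168,165,40)])
cv2.imwrite("pics/crop.png",np.vstack([a,b]))
E
cat > util.py <<'E'
import cv2,numpy as np
def ray(c,p):
    K=np.array([[c["fx"],0,c["cx"]],[0,c["fy"],c["cy"]],[0,0,1.]])
    R=cv2.Rodrigues(np.array(c["rvec"],float))[0]
    return -R.T@np.array(c["tvec"],float), R.T@np.linalg.solve(K,[p[0],p[1],1.])
def plane(c,p,z):
    o,d=ray(c,p); return (o+d*(z-o[2])/d[2])[:2]
E
python3 - <<'E'
import pickle,sys
sys.path.insert(0,'.')
from util import *
d=pickle.load(open("c0.pkl","rb"))
for nm,n,p,z in [("sq","top",(263,217),.05),("sq","scene",(297,202),.05),("rd","top",(181,203),.05),("rd","scene",(382,232),.05),("c1","top",(377,233),.096),("c1","scene",(192,153),.096),("c2","top",(426,221),.096),("c2","scene",(142,155),.096),
 ("dish","top",(317,146),.014),("oil","top",(237,142),.06),("eye","top",(386,146),.056),("slide","top",(306,282),.025),("scr","top",(213,288),.01),("jar","top",(133,149),.07)]:
    print(nm,n,plane(d[n],p,z).round(4))
print(ray(d["top"],(0,0))[0],ray(d["scene"],(0,0))[0])
E
```

```text
sq top [0.5435 0.0819]
sq scene [0.5447 0.0877]
rd top [0.577  0.2522]
rd scene [0.5835 0.259 ]
c1 top [ 0.5001 -0.1427]
c1 scene [ 0.4971 -0.1387]
c2 top [ 0.5214 -0.2402]
c2 scene [ 0.5215 -0.2368]
dish top [ 0.704  -0.0381]
oil top [0.7028 0.1336]
eye top [ 0.6877 -0.1802]
slide top [ 0.4086 -0.0042]
scr top [0.4006 0.1915]
jar top [0.6899 0.3489]
[0.40989546 0.03884608 0.9824491 ] [1.074728   0.17011964 0.78291931]
```

View pics/crop.png

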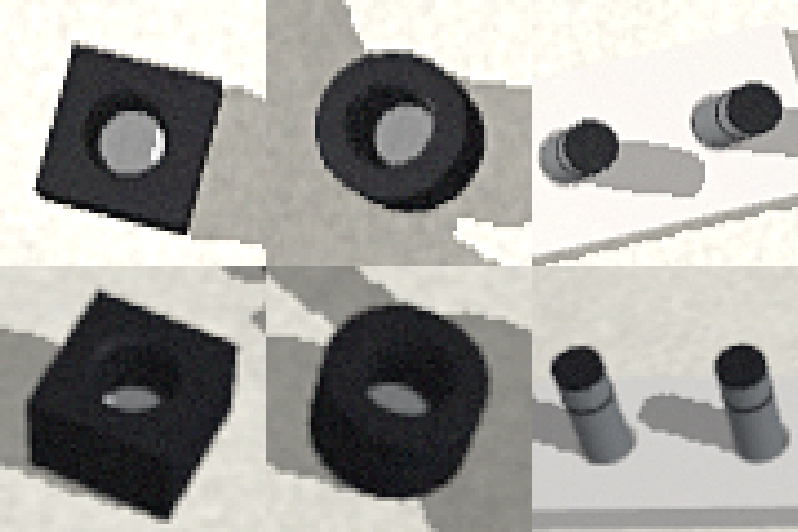

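The crops (top row from the top camera) show the two hole rims clearly, with grey seats inside. They also show both black caps against the white tray. I'll fit each outline's far-side edge, which belongs to the top face, in both views.

```bash
cat > fit.py <<'E'
from util import *
from scipy.optimize import least_squares
def fit(c,p0,z,r,square=False,h=36,thr=70):
    """far-side outline of a dark top face at height z -> centre (and yaw), rms"""
    u,v=p0; s=4
    g=cv2.cvtColor(c["pixels"][v-h:v+h,u-h:u+h],cv2.COLOR_RGB2GRAY)
    g=cv2.resize(g,None,fx=s,fy=s,interpolation=cv2.INTER_CUBIC)
    cs,_=cv2.findContours((g<thr).astype(np.uint8),cv2.RETR_EXTERNAL,cv2.CHAIN_APPROX_NONE)
    q=max((k for k in cs if cv2.pointPolygonTest(k,(h*s,h*s),True)>-6*s),key=cv2.contourArea)[:,0]
    px=(q+.5)/s-.5+[u-h,v-h]
    P=np.array([plane(c,p,z) for p in px]); cam=ray(c,p0)[0][:2]
    x=np.array([*plane(c,p0,z),0.])
    if square:
        x[2]=np.radians(cv2.minAreaRect((P*1000).astype(np.float32))[2])
    def loc(x,P):
        co,si=np.cos(x[2]),np.sin(x[2]); R=np.array([[co,-si],[si,co]])
        return (P-x[:2])@R,R
    for _ in range(8):
        L,R=loc(x,P)
        if square:
            i=np.abs(L).argmax(1); n=np.zeros_like(L); n[range(len(L)),i]=np.sign(L[range(len(L)),i])
        else: n=L/np.linalg.norm(L,axis=1,keepdims=True)
        a=(x[:2]-cam); a=a/np.linalg.norm(a)
        S=P[(n@R.T)@a>.25]
        f=lambda x:(np.abs(loc(x,S)[0]).max(1) if square else np.linalg.norm(S-x[:2],axis=1))-r
        o=least_squares(f,x,loss="soft_l1",f_scale=.001); x=o.x
    return x,np.sqrt(np.mean(f(x)**2))
if __name__=="__main__":
    import pickle
    d=pickle.load(open("c0.pkl","rb"))
    for nm,z,r,sq,pt,ps,h in [("sq",.05,.036,1,(263,217),(297,205),36),("rd",.05,.036,0,(181,203),(381,235),36),("c1",.096,.016,0,(377,233),(192,154),16),("c2",.096,.016,0,(426,221),(142,155),16)]:
        for n,p in (("top",pt),("scene",ps)):
            x,e=fit(d[n],p,z,r,sq,h); print(nm,n,x.round(4),"rms mm",round(e*1e3,2))
E
python3 fit.py
```

```text
sq top [0.543  0.0849 1.2965] rms mm 0.28
sq scene [0.5447 0.0865 1.286 ] rms mm 0.44
rd top [0.5815 0.257  0.    ] rms mm 0.57
rd scene [0.5829 0.2589 0.    ] rms mm 0.55
c1 top [ 0.4986 -0.1428  0.    ] rms mm 0.34
c1 scene [ 0.5007 -0.1418  0.    ] rms mm 0.49
c2 top [ 0.5189 -0.2405  0.    ] rms mm 0.34
c2 scene [ 0.5208 -0.2392  0.    ] rms mm 0.46
```

Both views agree to about 2 mm. I'll average them, then pick up the first canister and weigh it.

```bash
cat > h.py <<'E'
from station import robot
import numpy as np
Q=[0,.70710678,.70710678,0]   # tool down, closing along world x
G=.050                        # TCP above canister underside
C={"c1":(.4997,-.1423),"c2":(.5199,-.2399)}
H={"sq":(.5438,.0857),"rd":(.5822,.2580)}
def F(n=10,dt=.01):
    a=[]
    for _ in range(n): a.append(robot.read_force()); robot.sleep(dt)
    return np.mean(a,0)
def pick(k):
    x,y=C[k]
    robot.movep([x,y,.16],Q); robot.move_straight([x,y,.008+G+.03],.15)
    robot.grip(.06); robot.move_straight([x,y,.008+G],.1)
    robot.sleep(.3); f0=F(20)
    robot.grip(0); print("width",robot.read_width(),"tgrip",robot.read_gripper_force())
    robot.move_straight([x,y,.032+G],.05); robot.sleep(.4); f1=F(20)
    print(k,"free",f0.round(2),"lifted",f1.round(2),"weight",round(f0[2]-f1[2],2),"t",robot.read_time(),"ee",robot.read_ee_pos().round(4))
E
python3 - <<'E'
from h import *
pick("c1")
E
```

```text
Traceback (most recent call last):
  File "h.py", line 13, in pick
    robot.movep([x,y,.16],Q); robot.move_straight([x,y,.008+G+.03],.15)
    ~~~~~~~~~~~^^^^^^^^^^^^^
station.IKError: the arm cannot take that pose within its joint ranges
```

Run:
```python
from h import *
for deg in range(0,180,15):
    t=np.radians(deg); q=[0,np.cos(t),np.sin(t),0]; r=[]
    for x,y in [*C.values(),*H.values()]:
        for z in (.16,.056):
            s=robot.solve_ik([x,y,z],q); r.append('-' if s is None else "%.1f"%s[5])
    print(deg,"closing",2*deg-90,r)
```

```text
0 closing -90 ['1.5', '1.5', '1.7', '1.7', '1.1', '1.1', '0.9', '0.9']
15 closing -60 ['2.1', '2.1', '2.3', '2.3', '1.7', '1.7', '1.4', '1.4']
30 closing -30 ['2.6', '2.6', '2.8', '2.8', '2.2', '2.2', '2.0', '2.0']
45 closing 0 ['-', '-', '-3.0', '-3.0', '2.7', '2.7', '2.5', '2.5']
60 closing 30 ['-2.6', '-2.6', '-2.5', '-2.5', '-', '-', '3.0', '3.0']
75 closing 60 ['-2.1', '-2.1', '-1.9', '-1.9', '-2.5', '-2.5', '-2.8', '-2.8']
90 closing 90 ['-1.6', '-1.6', '-1.4', '-1.4', '-2.0', '-2.0', '-2.2', '-2.2']
105 closing 120 ['-1.1', '-1.1', '-0.9', '-0.9', '-1.5', '-1.5', '-1.7', '-1.7']
120 closing 150 ['-0.5', '-0.5', '-0.4', '-0.4', '-1.0', '-1.0', '-1.2', '-1.2']
135 closing 180 ['-0.0', '-0.0', '0.2', '0.2', '-0.4', '-0.4', '-0.7', '-0.7']
150 closing 210 ['0.5', '0.5', '0.7', '0.7', '0.1', '0.1', '-0.1', '-0.1']
165 closing 240 ['1.0', '1.0', '1.2', '1.2', '0.6', '0.6', '0.4', '0.4']
```

The half-turned version (closing at 180°) is in range everywhere.

```bash
sed -i 's/^Q=.*/Q=[0,-.70710678,.70710678,0]  # tool down, closing along world x/' h.py
python3 - <<'E'
from h import *
pick("c1")
E
```

```text
width 0.03083353413504908 tgrip 59.55091204494238
c1 free [-0.07  0.2  -0.21] lifted [ 0.1   0.01 -0.76] weight 0.56 t 5.25 ee [ 0.4997 -0.1423  0.0819]
```

The reading is about 0.6 N, so it's probably the empty one, but a canister that slipped out would also read low. I'll check with a picture and a second weighing.

Run:
```python
from h import *
import cv2
x,y=C["c1"]
robot.move_straight([x,y,.075+G],.1); robot.sleep(.4); print(F(30).round(2))
for n in ("scene",):
    p=robot.camera(n)["pixels"][60:260,60:360,::-1]; cv2.imwrite("pics/lift1.png",cv2.resize(p,None,fx=2.6,fy=2.6))
```

```text
[ 0.06 -0.07 -0.76]
```

View pics/lift1.png

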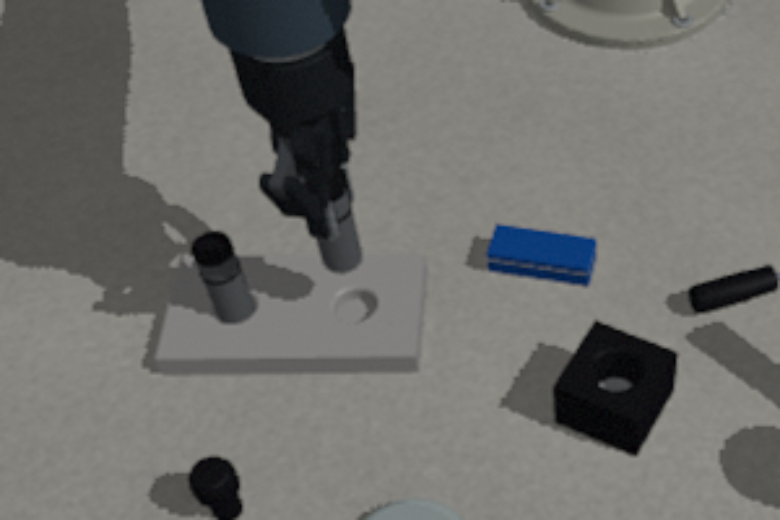

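The picture shows the canister held upright above the empty recess (at about 340,240, recess at 355,305). It's the empty one, so it goes to the round holder.

```bash
cat >> h.py <<'E'
def place(k,target=14.5):
    x,y=H[k]
    robot.move_straight([x,y,.075+G],.2); robot.move_straight([x,y,.056+G],.1); robot.sleep(.4)
    f0=F(20); print("air",f0.round(2),"t",robot.read_time())
    z=.056; log=[]; state="enter"
    while True:
        step={"enter":.002,"seat":.0005,"pad":.00025}[state]
        z-=step; robot.move_straight([x,y,z+G],.02 if state=="enter" else .01); robot.sleep(.04)
        f=F(4,.005)-f0; c=f[2]; log.append((round(z*1e3,2),*f.round(1)))
        if state=="enter" and (c>3 or np.hypot(*f[:2])>5):
            if z>.032: print("RIM?",log[-6:]); return False
            state="seat"
        if state=="enter" and z<.0315: state="seat"
        if state=="seat" and c>7.5: state="pad"
        if c>target: break
        if z<.001: print("no pad"); break
    robot.sleep(.25); print("hold",(F(8)-f0).round(2),"ee",robot.read_ee_pos().round(4),"t",robot.read_time())
    print(log[::6],log[-8:]); return True
def release():
    robot.grip(.06); p=robot.read_ee_pos(); robot.move_straight([p[0],p[1],.17],.15); print("t",robot.read_time())
E
python3 - <<'E'
from h import *
print(place("rd"))
E
```

```text
air [-0.25 -0.05 -0.87] t 9.6333
hold [-3.86  0.08 14.75] ee [0.5824 0.2581 0.0572] t 31.4
[(54.0, np.float64(0.2), np.float64(-0.0), np.float64(0.3)), (42.0, np.float64(0.4), np.float64(0.7), np.float64(0.2)), (30.0, np.float64(0.1), np.float64(0.6), np.float64(-0.2)), (27.0, np.float64(-0.1), np.float64(0.1), np.float64(0.3)), (24.0, np.float64(0.6), np.float64(0.3), np.float64(-0.2)), (21.0, np.float64(0.6), np.float64(0.4), np.float64(0.1)), (18.0, np.float64(0.5), np.float64(0.6), np.float64(0.1)), (15.0, np.float64(-1.1), np.float64(0.0), np.float64(5.0)), (12.0, np.float64(0.1), np.float64(0.4), np.float64(5.0)), (9.0, np.float64(0.4), np.float64(0.4), np.float64(4.8)), (6.5, np.float64(-1.8), np.float64(-0.2), np.float64(10.2))] [(7.0, np.float64(-1.0), np.float64(0.0), np.float64(8.3)), (6.75, np.float64(-1.8), np.float64(0.5), np.float64(9.1)), (6.5, np.float64(-1.8), np.float64(-0.2), np.float64(10.2)), (6.25, np.float64(-2.0), np.float64(0.1), np.float64(10.9)), (6.0, np.float64(-2.8), np.float64(-0.3), np.float64(12.1)), (5.75, np.float64(-3.1), np.float64(0.4), np.float64(12.5)), (5.5, np.float64(-3.9), np.float64(-0.1), np.float64(13.9)), (5.25, np.float64(-3.8), np.float64(-0.1), np.float64(14.6))]
True
```

The seat sank from about 15 to 8 mm and the press held at 14.75 N. I'll release and pick the second, with coarser steps to save time.

```bash
sed -i 's/"seat":.0005,"pad":.00025/"seat":.001,"pad":.0005/' h.py
python3 - <<'E'
from h import *
import cv2
release()
p=robot.read_ee_pos(); robot.move_straight([.5,-.1,.2],.25,attitude=Q)
p=robot.camera("top")["pixels"][150:280,130:290,::-1]; cv2.imwrite("pics/rel1.png",cv2.resize(p,None,fx=4,fy=4))
pick("c2")
E
```

```text
t 32.7083
width 0.030623496291398503 tgrip 59.46331478655338
c2 free [-0.11 -0.    0.09] lifted [-0.03 -0.01 -3.26] weight 3.35 t 38.3583 ee [ 0.5199 -0.2399  0.082 ]
```

View pics/rel1.png

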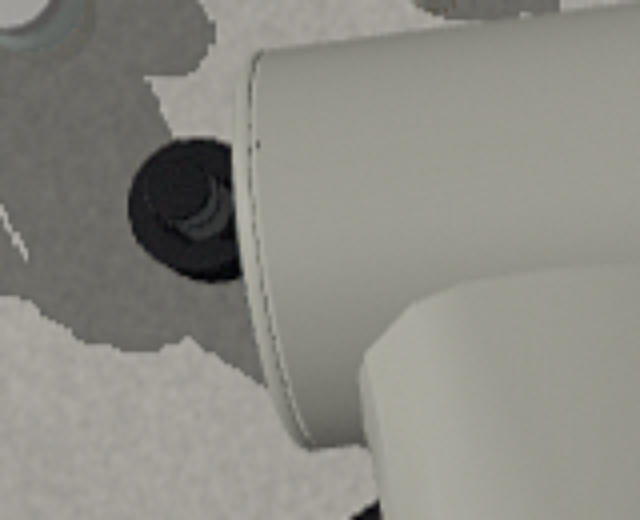

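The crop shows the first canister standing upright in the round holder (cap at about 178,192). The second weighs 3.35 N, so it's the full one and goes in the square holder.

Run:
```python
from h import *
import cv2
x,y=C["c2"]; robot.move_straight([x,y,.075+G],.15)
if place("sq"):
    release(); robot.move_straight([.45,-.12,.22],.25)
    print(robot.read_force())
    p=robot.camera("scene")["pixels"][100:320,120:460,::-1]; cv2.imwrite("pics/end.png",cv2.resize(p,None,fx=2.3,fy=2.3)); print(robot.read_time())
```

```text
air [ 0.07  0.01 -3.3 ] t 41.4833
hold [-2.77 -0.15 15.16] ee [0.544  0.0857 0.0571] t 54.475
[(54.0, np.float64(-0.2), np.float64(0.2), np.float64(0.0)), (42.0, np.float64(0.1), np.float64(-0.1), np.float64(-0.2)), (30.0, np.float64(-0.0), np.float64(-0.2), np.float64(0.1)), (24.0, np.float64(0.1), np.float64(-0.1), np.float64(-0.1)), (18.0, np.float64(-0.2), np.float64(-0.2), np.float64(0.4)), (12.0, np.float64(0.9), np.float64(-0.7), np.float64(4.2)), (6.5, np.float64(-1.5), np.float64(-0.0), np.float64(11.4))] [(11.0, np.float64(0.8), np.float64(0.3), np.float64(3.5)), (10.0, np.float64(1.1), np.float64(0.2), np.float64(3.8)), (9.0, np.float64(1.6), np.float64(-0.1), np.float64(3.8)), (8.0, np.float64(1.5), np.float64(-0.0), np.float64(5.4)), (7.0, np.float64(-0.7), np.float64(-0.3), np.float64(9.6)), (6.5, np.float64(-1.5), np.float64(-0.0), np.float64(11.4)), (6.0, np.float64(-2.2), np.float64(0.2), np.float64(13.2)), (5.5, np.float64(-2.5), np.float64(0.3), np.float64(15.4))]
t 55.7833
[-0.12762194  0.03532823 -0.06766267]
56.9083
```

View pics/end.png

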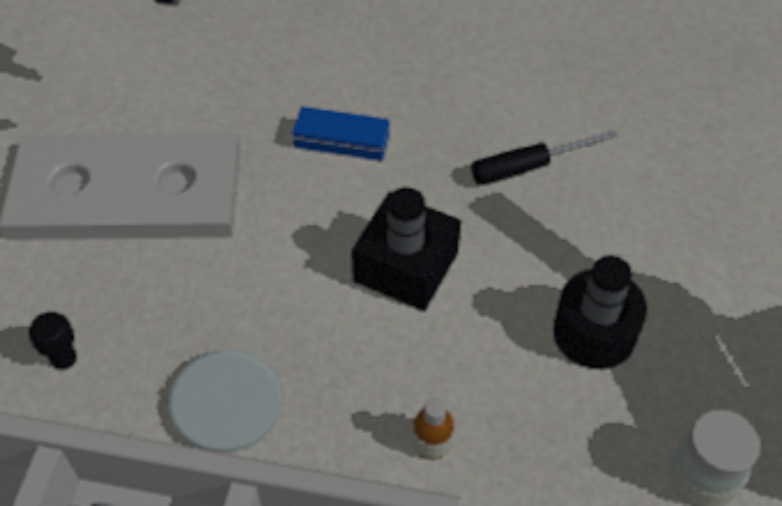

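Both canisters stand upright in their holders (caps at about 405,203 and 611,272), and the other things on the bench look undisturbed. I'm handing in.

```bash
python3 -c "
from station import robot
print(robot.hand_in(),robot.read_time())"
```

```text
the job is handed in; nothing more can be done
the job is handed in; nothing more can be done
```

Job handed in, but the hand-in call returned no verdict: the empty canister (about 0.6 N) went into the round holder and the full one (3.35 N) into the square holder, each pressed to about 15 N and released, at about 57 s of the 72 s allowed.

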